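# Third hand: tote end panel against the sprung fence

### The job

Lift the tote end panel (the wide wooden board with a round hole) up and off its peg, stand it upright on the base of the assembly jig, edge towards the fence and on the middle line, and push that edge squarely against the spring-backed fence with a steady force of about 10 newtons, without ever driving the fence to the end of its travel. Keep it pressed steadily for two seconds and finish still holding it there, gripped and pressed, so that I can put the clamp on: do not let go. Leave the push stick on the other peg and the other things on the bench alone.

Things in the scene. Friction and masses are not known exactly. Their poses are not given: they have to be found in the camera images.
- panel_center (a point): Centre (half-way up) of the tote end panel, a pale wooden board of about 0.2 kg: 18 mm thick (its x), 110 mm wide (its y), 150 mm tall (its z, up), same front and back, a dark groove line low on both faces. A 32 mm hole through the thickness, centred 11 mm above this point, hangs on the rod of peg stand A: the rod passes 49 mm below the top edge, which is free to grip across the thickness.
- peg_a (a point): On the axis of the rod of peg stand A, 150 mm above the bench, near where the panel hangs. Steel rod 8 mm thick, level, along the stand's x. The panel comes off towards -x. On the +x side, 41 mm from here, stands the rod's post (22 x 34 mm), which ends 16 mm above the rod's axis. Foot 110 x 100 x 18 mm, fixed.
- tip_a (a point): Free end of that rod, turned up: 42 mm from peg_a towards the stand's -x. This lip stands 8 mm above the top of the rod, so the panel must first rise 8 to 24 mm (best about 16 mm) from where it hangs, then move off along -x past the lip.
- push_stick_center (a point): Centre of a narrow plywood push stick, 12 mm thick, 60 mm wide, 155 mm tall, that hangs by its hole on the other peg stand (same shape as stand A); its top edge is 178 mm above the bench. Leave it hanging there.
- jig: Assembly jig, fixed. Origin under the middle of its plywood base, on the bench. Base 300 mm (x) by 150 mm (y), 18 mm thick: the panel's lower edge comes to 18 mm above the bench. A thin dark line marks the middle, y = 0. The fence stands across the +x end and is pushed along +x; behind it a fixed block, x 120 to 150 mm, 138 mm high. Side strips, 4 mm high, lie beyond y = +-62 mm.
- fence_face (a point): Point on the middle line of the fence's working face, which looks along the jig's -x. The fence is an upright wooden board 18 mm thick, 124 mm wide and 135 mm tall (from 20 to 155 mm above the bench); this point is 70 mm above the bench, and 32 mm from the jig's origin along its +x while the fence is not pushed. It moves with the fence.
- fence (a joint): How far the fence is pushed in along the jig's +x, in m: 0 when free, 0.045 at the end of its travel. Its springs push back with 0.5 N per mm (plus some 0.2 N of friction), so 10 N is about 0.020 m; do not go past 0.042.
- glue: White glue bottle, 54 mm across, 160 mm tall; origin under its centre. A bystander.
- claw_hammer: Wooden-handled claw hammer lying on the bench along its x axis. A bystander.
- tape: Black tape measure, 60 x 50 x 38 mm; origin under its centre. A bystander.
- plane: Small hand plane, 170 x 45 mm, 57 mm high; origin under its centre. A bystander.
- offcut: Dark wooden offcut, 90 x 45 x 22 mm; origin under its centre. A bystander.
- driver: Screwdriver with a wooden handle, lying along its x axis. A bystander.
- screw_box: Open plywood box with four compartments, 100 x 80 x 35 mm; origin under its centre. A bystander.
There are look-alikes about, which are no part of the job. Of the things shaped like the part that bears panel_center, the wooden one is meant. What is shaped like the part that bears peg_a but orange is not meant.

How it is judged:
On the way, in this order (a step that is already met when the one before it is completed fails the run):
1. the panel has been lifted off its peg and is held in the fingers, at least 9 cm from where it hung (horizontal distance between panel_center and peg_a above 0.09 m and contact force between panel and stand_a below 0.05 N and contact force between the fingers and panel above 0.5 N), for 0.2 s.
2. the gripped panel stands upright on the jig, square to the fence and on the middle line, and presses the fence with 6 to 15 N for 1.5 s (contact force between panel and fence between 6 and 15 N and contact force between the fingers and panel above 1.5 N and z of panel_center in the frame of jig between 0.087 and 0.101 m and y of panel_center in the frame of jig between -0.015 and 0.015 m and angle between the y axis of panel_center and the x axis of jig, either way round below 0.1 rad and angle between panel_center's own z axis and vertical below 0.09 rad), for 1.5 s.
At the end, for the whole second after the job is handed in: Ends holding: for the last second the gripped panel presses the fence with 6-15 N, upright within 5 and square to it within 5.5 degrees, its foot at most 8 mm over the base, within 15 mm of the middle line, slower than 20 mm/s (all of step 2 and linear speed of panel below 0.02 m/s); the arm keeps its last pose, push and grip.
It fails at once if the fence is driven to the end of its travel (past 42 mm) (value of joint fence above 0.042 m).
It fails at once if the push stick is moved by more than 50 mm (distance of push_stick_center from where it was at the start of the episode above 0.05 m).
It fails at once if a bystander on the bench is moved by more than 30 mm (distance of any of glue, claw_hammer, tape, plane, offcut, driver, screw_box from where it was at the start of the episode above 0.03 m).
It also fails if it takes over 54 s, if anything falls off the work surface, if the arm or the gripper's body presses on something with over 40 N, if the wrist force passes 120 N, or if a joint passes its speed limit or range.

### The arm

A 7-joint arm with a two-finger parallel gripper is mounted at the origin on the work surface. World frame = base frame: x ahead of the robot, y to its left, z up, the work surface at z = 0. Lengths are in m, angles in rad, forces in N, time in s.
With the tool pointing down it reaches from about 0.425 to 0.925 m from the base axis. Payload 6.8 kg.
Tool frame: the origin (TCP) lies midway between the tips of the shut fingers; the grasp point (between the pads) lies 19 mm behind it; x points along the fingers, y is the direction in which the jaws open and shut, and the axes are right-handed (so a half turn about x gives the same grasp; the last joint's range is limited). The gripper opens to 85 mm and grips with 20 to 120 N. Pads are 22 mm wide; open, the fingers measure 114 mm over their backs; the gripper's body (76 mm by 85 mm) begins 54 mm behind the grasp point. The pads swing forward as they close: fully open they stand 13 mm farther back than shut.
Start: joints at [-1.238, 0.477, 0.022, 1.555, -0.011, 1.109, -0.083], TCP at [0.288, 0.61, 0.231] pointing down, gripper open.
Joint ranges: [-2.96, 2.96], [-0.34, 2.1], [-1.41, 1.46], [0.24, 2.44], [-1.37, 4.51], [0.17, 1.92], [-2.96, 2.96]. Speed limits (rad/s): [2.39, 2.39, 3.14, 3.14, 3.14, 3.14, 3.14].

### API

Orientations are given as a rotation vector (axis times angle).
In Python, from bench import r, viewer, nets gives the robot as it stands.
- The arm moves only by the shell command python3 -m pendant 'ROWS' [FORCE]. ROWS is JSON, one flat list of numbers, 5 for each row, row after row: the finger opening in mm, from 0 to 85.4, then the shift along the tool's x, y, z in mm, then the turn about the tool's x in rad. A call has 1 to 20 rows; each row shifts and turns the commanded pose from where the row before left it, along the tool's axes as they then stand; what a row does not reach is not made up. A row lasts 1/8 s, in which the tool goes at most 62.5 mm and 10.7 degrees, less where a joint would pass 70% of its speed; a pose out of reach is approached as far as the arm can. A call with a gripper value outside its range is refused whole. The fingers move at their own pace and stop on an object; FORCE is the grip in N (left out, the last holds). Time passes only in rows, so rows that do not move let the fingers close. It gives the time, the measured TCP pose, the force and the opening at its end, in the units of the state.
- r.get_obs(): the state, without advancing time (a new reading comes with each control period).
- viewer.grab_frame(name): name is "scene" or "top" or "wrist"; returns (picture, depth): 384x512x3 uint8, red, green, blue; 384x512 float32, m along the optical axis (not along the pixel's ray), 0 where there is no reading.
- viewer.calibration(name): a dict with "mtx" (3x3 intrinsics, pixels), "world_to_cam" (4x4, takes a point from world to camera coordinates). Camera axes: x right, y up, looking along -z (the intrinsics and any distortion apply to the point x, -y, -z); pixel columns grow to the right and rows downward; lengths in m; the calibration is good to about 2 mm. The wrist camera is an equidistant fisheye: a pixel r from the principal point sees the ray r / f radians off the axis. A picture is of the moment at which its call begins: read the wrist's pose just before it. calibration takes no time and is no camera call; for the wrist camera it gives the pose at the moment of the call.
- r.hand_in(): hands the job in, once; it reports no verdict.
Trained networks look in the newest picture that a camera, given by its name, has taken for a name from the list of things; names that differ only in an ending like _2 or _b are one class to them, and where a whole thing is asked for, a point or a joint stands for the part that bears it (a point fixed in the world has none). Each returns a list of dicts, best first, with "score" (0 to 1); they miss things now and then, are a little off and sometimes report something else, mostly with a low value. They report only what shows in the picture. A call takes as long as a camera call. They do not tell look-alikes from the thing itself.
- nets.look_for(name, camera): "location" ([x, y, z] in m, in world coordinates, good to about 4 mm: the middle of the surface that is visible of it).
- nets.silhouettes(name, camera): "mask" (384x512 bool, what is visible of it).
The state is a dict: "clock": time; "joints": joint angles; "qvel": joint speeds; "tau": joint torques, N m; "tcp_pos": TCP position; "orientation": TCP orientation; "contact_force": force on the tool from outside, world axes, zero at the start; "moment": the same for the moment, N m; "grip_width": finger opening in m.
Only numpy, scipy, OpenCV 4.12 (cv2) and the standard library are available. Lean on these libraries where they do the work, as an engineer would, in place of code of your own. Each camera call takes 0.05 s, during which the arm holds its last target. There are 200 camera calls.

## Working session

There is one attempt and no reset: what is moved stays moved. The work goes in short steps, Python scripts to look and compute and a shell command to move; the robot and the scene stay as the last step left them, time stands still between calls to the robot, and variables do not carry over. Pictures are saved under pics/ and viewed, about 8 in all and at most 12, crops included, and the job is handed in when it is done.

```bash
ls; mkdir -p pics
python3 - <<'E'
from bench import r,viewer,nets
import cv2,numpy as np
o=r.get_obs();print({k:np.round(v,3).tolist() for k,v in o.items()})
ims=[]
for c in("scene","top"):
    p,d=viewer.grab_frame(c);np.savez(f'{c}0.npz',p=p,d=d)
    cv2.imwrite(f'pics/{c}0.png',cv2.resize(p[:,:,::-1],(768,576)))
    for n in("panel_center","peg_a","tip_a","push_stick_center","jig","fence_face"):
        print(c,n,[(np.round(x["location"],3).tolist(),round(float(x["score"]),2)) for x in nets.look_for(n,c)][:4])
E
```

```text
pics
{'clock': 0.0, 'joints': [-1.238, 0.478, 0.022, 1.556, -0.012, 1.109, -0.083], 'qvel': [-0.001, 0.0, -0.0, -0.001, -0.0, 0.0, 0.001], 'tau': [0.002, -59.647, 1.608, -28.117, 0.013, 0.01, 0.0], 'tcp_pos': [0.288, 0.61, 0.23], 'orientation': [0.344, 1.543, -0.347], 'contact_force': [1.104, 0.198, 0.876], 'moment': [0.024, 0.033, -0.01], 'grip_width': 0.085}
scene panel_center [([0.312, -0.234, 0.11], 0.96), ([0.519, 0.1, 0.148], 0.82), ([0.83, -0.122, 0.092], 0.8), ([0.35, 0.326, 0.025], 0.37)]
scene peg_a [([0.577, 0.104, 0.019], 0.72), ([0.426, -0.376, 0.056], 0.71)]
scene tip_a [([0.43, -0.378, 0.057], 0.77), ([0.574, 0.101, 0.02], 0.57)]
scene push_stick_center [([0.51, 0.349, 0.114], 0.72), ([0.573, 0.104, 0.018], 0.7)]
scene jig [([0.628, -0.274, 0.021], 0.72)]
scene fence_face [([0.644, -0.292, 0.123], 0.83)]
top panel_center [([0.264, -0.226, 0.134], 0.92), ([0.511, 0.112, 0.205], 0.83), ([0.758, 0.04, 0.008], 0.71), ([0.811, -0.114, 0.14], 0.56)]
top peg_a [([0.376, -0.366, 0.022], 0.84), ([0.546, 0.115, 0.022], 0.71)]
top tip_a [([0.38, -0.364, 0.014], 0.89), ([0.551, 0.115, 0.022], 0.57)]
top push_stick_center [([0.508, 0.354, 0.182], 0.5)]
top jig [([0.606, -0.252, 0.025], 0.81)]
top fence_face [([0.596, -0.27, 0.152], 0.76)]
```

View pics/scene0.png

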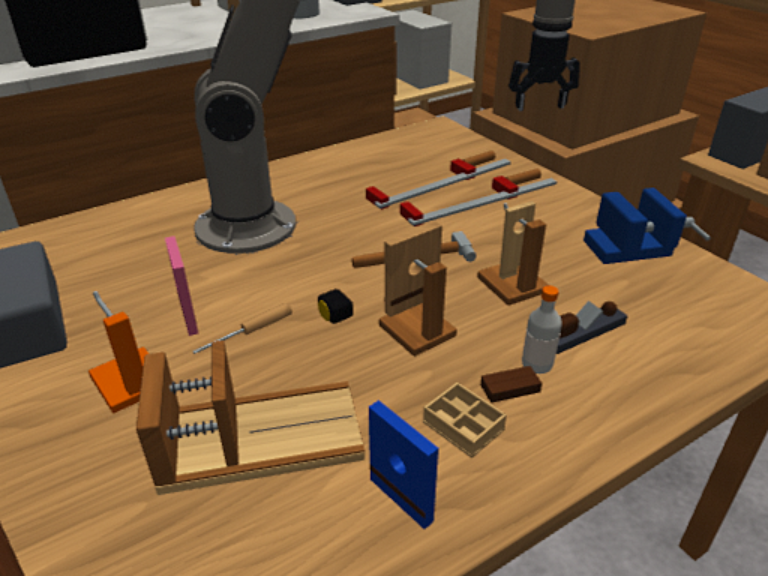

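View pics/top0.png

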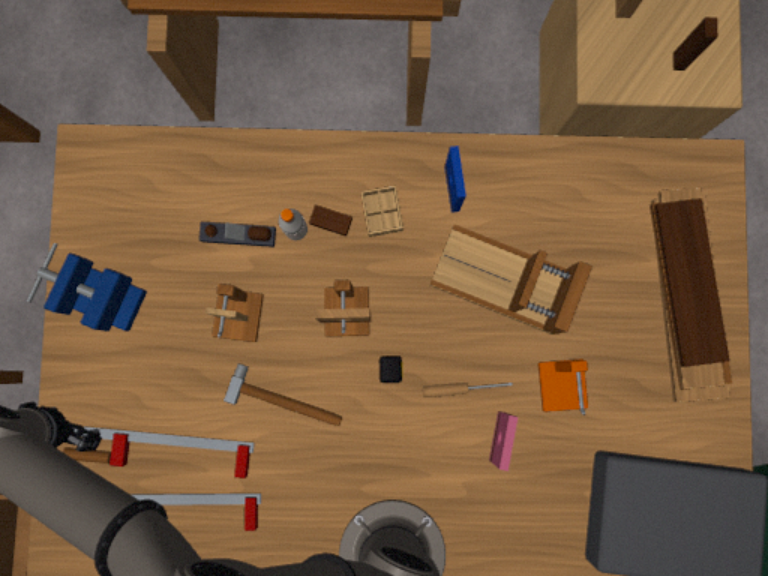

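The scene picture shows the wooden panel hanging at (413,270). Look-alikes are the pink board (182,285) and the blue board (403,465); the narrow push stick is at (517,240), and the orange stand at (120,360) is not meant. In the top view the panel is at (343,315) on the brown stand, its rod pointing down the picture (towards the robot), and the jig is at (510,280) with its fence at (530,282).

```bash
cat > h.py <<'E'
import numpy as np,cv2
from bench import r,viewer,nets
def cloud(c,d):
    k=viewer.calibration(c);K=np.array(k["mtx"]);T=np.linalg.inv(np.array(k["world_to_cam"]))
    v,u=np.mgrid[:384,:512]
    P=np.stack([(u-K[0,2])/K[0,0]*d,-(v-K[1,2])/K[1,1]*d,-d],-1)
    return P@T[:3,:3].T+T[:3,3]
def rect(P):
    (c,s,a)=cv2.minAreaRect((P[:,:2]*1000).astype(np.float32))
    return f"n{len(P)} c {np.round(c,1)} size {np.round(s,1)} ang {a:.1f} mean {np.round(P.mean(0)*1000,1)}"
def box(P,lo,hi): return P[np.all((P>lo)&(P<hi),axis=-1)]
E
python3 - <<'E'
from h import *
for c in("top","scene"):
    z=np.load(c+'0.npz');P=cloud(c,z['d']);ok=z['d']>0;P=np.where(ok[...,None],P,9)
    print(c)
    for n,lo,hi in(("paneltop",(.44,.03,.19),(.56,.19,.215)),("panelface",(.46,.03,.06),(.53,.19,.19)),("rod",(.42,.08,.14),(.56,.14,.17)),("post",(.535,.07,.155),(.6,.15,.18)),("footA",(.4,0,.012),(.66,.2,.024)),
      ("fencetop",(.5,-.38,.148),(.72,-.15,.165)),("blocktop",(.45,-.5,.13),(.75,-.15,.147)),("base",(.45,-.45,.014),(.8,-.1,.022))):
        Q=box(P,lo,hi)
        if len(Q)>5: print(n,rect(Q))
    m=P[...,2]; Q=box(P,(.45,-.45,.014),(.8,-.1,.030))
z=np.load('top0.npz');a=cv2.resize(z['p'][180:235,205:255,::-1],None,fx=8,fy=8,interpolation=2)
z=np.load('scene0.npz');b=cv2.resize(z['p'][145:240,250:310,::-1],None,fx=6,fy=6,interpolation=2)
H=max(a.shape[0],b.shape[0]);f=lambda i:cv2.copyMakeBorder(i,0,H-i.shape[0],0,0,0)
cv2.imwrite('pics/crop1.png',np.hstack([f(a),f(b)]))
E
```

```text
top
paneltop n229 c [513.6 114.7] size [ 18.4 107.9] ang 2.1 mean [512.9 112.9 200.1]
panelface n124 c [505.8 110.2] size [ 49.3 105. ] ang 28.9 mean [503.3 113.6 134.2]
rod n67 c [518.1 113.8] size [72.7 44. ] ang 31.9 mean [519.  111.6 154.2]
post n79 c [560.4 115.4] size [43.2 31. ] ang 1.3 mean [570.8 115.5 163.3]
footA n487 c [531.3 115. ] size [108.4  98.1] ang 1.6 mean [529.1 113.7  16.7]
fencetop n223 c [ 597.2 -275.6] size [ 18.9 123.3] ang 69.3 mean [ 596.3 -275.1  153.3]
blocktop n495 c [ 579.1 -322.2] size [119.2 150.1] ang 69.1 mean [ 565.5 -355.1  136.6]
base n1875 c [ 636.  -231.1] size [321.4 191.6] ang 69.0 mean [ 621.  -214.4   17.6]
scene
paneltop n302 c [515.1 113.8] size [ 24.2 111.5] ang 0.3 mean [517.9 110.7 198.9]
panelface n1243 c [516.7 114.8] size [ 23.9 113.8] ang 3.3 mean [522.  101.2 132.3]
rod n176 c [521.9 110. ] size [49.4 38.8] ang 55.0 mean [524.6 109.5 156.2]
post n109 c [562.6 113.6] size [48.4 34.8] ang 8.1 mean [577.3 113.7 163. ]
footA n692 c [503.3  97.9] size [201.5 122.4] ang 23.1 mean [533.6  98.2  17.3]
fencetop n364 c [ 599.1 -275.9] size [ 17.9 125.8] ang 69.5 mean [ 603.8 -277.1  154. ]
blocktop n878 c [ 581.8 -322.8] size [118.5 150.6] ang 69.1 mean [ 579.8 -356.8  137. ]
base n4951 c [ 630.9 -215.1] size [321.  197.9] ang 58.1 mean [ 627.9 -224.8   17.9]
```

View pics/crop1.png

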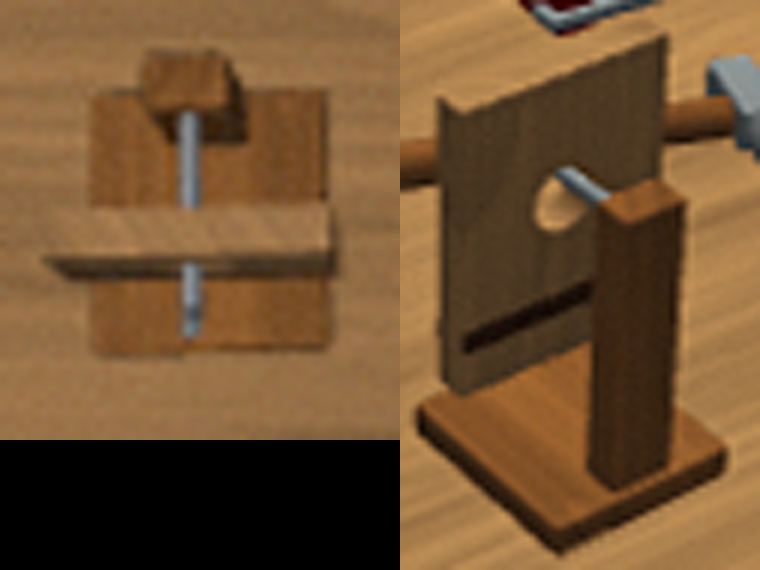

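The crop confirms it: a wooden board with a round hole and a dark low groove, hanging on the brown stand. Next I'll work out the moves.

```bash
cat >> h.py <<'E'
from scipy.spatial.transform import Rotation as R
def go(x,y,z,yaw_deg):
    "shift (mm, tool axes) and turn (rad) needed to bring TCP to x,y,z (m), jaw axis at yaw_deg (mod 180)"
    o=r.get_obs();M=R.from_rotvec(o["orientation"]).as_matrix()
    d=M.T@(np.array([x,y,z])-o["tcp_pos"])*1000
    t=np.deg2rad(yaw_deg);ja=M@[0,np.cos(0),0]
    cur=np.arctan2(M[1,1],M[0,1]); e=(t-cur+np.pi/2)%np.pi-np.pi/2
    print("axes x",M[:,0].round(3),"y",M[:,1].round(3),"z",M[:,2].round(3))
    print("tcp",np.round(o["tcp_pos"],4),"jaw yaw",np.rad2deg(cur).round(2),"shift",d.round(1),"turn about x",round(-e,4),"F",np.round(o["contact_force"],2),"w",round(float(o["grip_width"]),4),"t",round(float(o["clock"]),2),"q7",round(float(o["joints"][6]),2))
E
python3 -c "
from h import *
go(.514,.114,.27,1.8)"
```

```text
axes x [ 0.  0. -1.] y [0.427 0.904 0.   ] z [ 0.904 -0.427 -0.   ]
tcp [0.288  0.6105 0.2313] jaw yaw 64.75 shift [ -38.7 -352.6  416.2] turn about x 1.0986 F [ 0.74 -0.18  0.18] w 0.0853 t 0.7 q7 -0.08
```

```bash
python3 -m pendant '[36,-3.2,-29.4,34.7,0, 36,-3.2,-29.4,34.7,0, 36,-3.2,-29.4,34.7,0, 36,-3.2,-29.4,34.7,0, 36,-3.2,-29.4,34.7,0, 36,-3.2,-29.4,34.7,0, 36,-3.2,-29.4,34.7,0, 36,-3.2,-29.4,34.7,0, 36,-3.2,-29.4,34.7,0, 36,-3.2,-29.4,34.7,0, 36,-3.2,-29.4,34.7,0, 36,-3.2,-29.4,34.7,0, 36,0,0,0,0.157, 36,0,0,0,0.157, 36,0,0,0,0.157, 36,0,0,0,0.157, 36,0,0,0,0.157, 36,0,0,0,0.157, 36,0,0,0,0.157, 36,0,0,0,0]' 60
python3 - <<'E'
from h import *
go(.514,.114,.165,1.8)
k=viewer.calibration("wrist");print({a:np.round(b,3).tolist() for a,b in k.items()})
p,d=viewer.grab_frame("wrist");np.savez('w1.npz',p=p,d=d)
cv2.imwrite('pics/w1.png',p[:,:,::-1])
E
```

```text
clock: 3.2
tcp_pos: [0.5141, 0.1139, 0.2698]
orientation: [1.185, 1.224, -1.185]
contact_force: [0.3, -0.4, -0.5]
grip_width: 0.0359
axes x [ 0.  0. -1.] y [0.999 0.033 0.   ] z [ 0.033 -0.999 -0.   ]
tcp [0.5141 0.1139 0.2698] jaw yaw 1.87 shift [ 1.048e+02 -1.000e-01 -1.000e-01] turn about x 0.0012 F [ 0.33 -0.44 -0.55] w 0.0359 t 3.2 q7 -0.21
{'mtx': [[297.319, 0.0, 260.742], [0.0, 297.319, 196.514], [0.0, 0.0, 1.0]], 'world_to_cam': [[0.999, 0.033, -0.002, -0.517], [-0.032, 0.957, -0.29, -0.044], [-0.008, 0.29, 0.957, -0.445], [0.0, 0.0, 0.0, 1.0]]}
```

View pics/w1.png

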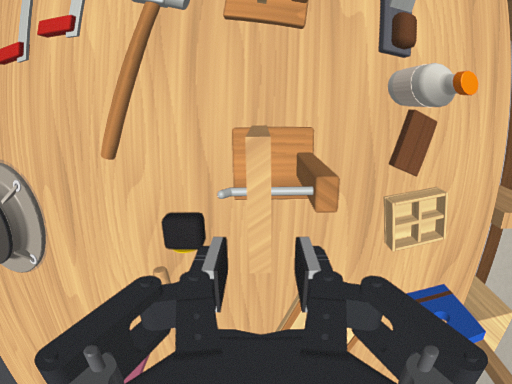

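The wrist view shows the panel's top edge at (258,200), midway between the fingers (226 and 296), with the post to the right (320,185). I'll check the offset using the wrist depth.

```bash
cat >> h.py <<'E'
def wcloud(d):
    k=viewer.calibration("wrist");K=np.array(k["mtx"]);T=np.linalg.inv(np.array(k["world_to_cam"]))
    v,u=np.mgrid[:384,:512];x=(u-K[0,2])/K[0,0];y=(v-K[1,2])/K[1,1];th=np.hypot(x,y)+1e-9
    s=np.tan(th)/th
    P=np.stack([x*s*d,-y*s*d,-d],-1)@T[:3,:3].T+T[:3,3]
    return np.where((d>0)[...,None],P,9)
E
python3 - <<'E'
from h import *
P=wcloud(np.load('w1.npz')['d'])
for n,lo,hi in(("paneltop",(.47,.03,.19),(.54,.19,.215)),("rod",(.44,.08,.145),(.5,.14,.17)),("post",(.52,.07,.160),(.62,.15,.175)),("footA",(.4,0,.012),(.66,.2,.024))): print(n,rect(box(P,lo,hi)))
E
```

```text
paneltop n3297 c [511.8 113.6] size [ 18.  110.1] ang 2.5 mean [511.8 118.6 201.3]
rod n241 c [487.4 112.9] size [24.1  7.9] ang 5.5 mean [487.5 113.4 154.9]
post n879 c [571.9 117.1] size [21.5 34.1] ang 2.7 mean [571.  117.7 164.9]
footA n3104 c [492.4  98.6] size [218.  129.1] ang 24.7 mean [527.6 121.3  17.3]
```

```bash
python3 -m pendant '[36,0,-2,0,-0.011, 36,27,0,0,0, 36,27,0,0,0, 36,27,0,0,0, 36,26,0,0,0, 36,0,0,0,0, 8,0,0,0,0, 8,0,0,0,0, 8,0,0,0,0, 8,0,0,0,0, 8,0,0,0,0, 8,0,0,0,0]' 90
python3 -c "
from h import *
go(.514,.114,.165,2.5)"
```

```text
clock: 4.75
tcp_pos: [0.5128, 0.1139, 0.1637]
orientation: [1.18, 1.228, -1.177]
contact_force: [-0.3, -0.4, 6.2]
grip_width: 0.017
axes x [ 0.002  0.001 -1.   ] y [0.999 0.042 0.002] z [ 0.042 -0.999 -0.001]
tcp [0.5128 0.1139 0.1637] jaw yaw 2.41 shift [-1.3  1.2 -0.1] turn about x -0.0016 F [-0.31 -0.43  6.2 ] w 0.017 t 4.75 q7 -0.14
```

```bash
python3 -m pendant '[8,-4,0,0,0, 8,-4,0,0,0, 8,-4,0,0,0, 8,-4,0,0,0, 8,0,0,0,0]'
python3 - <<'E'
from h import *
go(.514,.114,.165,2.5)
p,d=viewer.grab_frame("wrist");P=wcloud(d)
for n,lo,hi in(("paneltop",(.47,.03,.205),(.54,.165,.235)),("rod",(.44,.08,.145),(.5,.14,.17))): print(n,rect(box(P,lo,hi)))
cv2.imwrite('pics/w2.png',p[:,:,::-1])
E
```

```text
clock: 5.38
tcp_pos: [0.5123, 0.1138, 0.179]
orientation: [1.179, 1.229, -1.178]
contact_force: [0.6, -0.6, -2.5]
grip_width: 0.0166
axes x [ 0.001  0.    -1.   ] y [0.999 0.042 0.001] z [ 0.042 -0.999 -0.   ]
tcp [0.5123 0.1138 0.179 ] jaw yaw 2.41 shift [14.   1.7 -0.1] turn about x -0.0016 F [ 0.57 -0.61 -2.46] w 0.0166 t 5.38 q7 -0.15
paneltop n11625 c [508.8 123.2] size [78.2 63.3] ang 53.2 mean [507.8 128.2 220.1]
rod n453 c [485.5 112.5] size [22.3  7.9] ang 3.2 mean [485.7 113.5 155.1]
```

The wrist force shows about 2.5 N of weight, so the panel hangs free of the rod at a rise of 15.5 mm. Now I'll slide it off along -x, then lift.

```bash
python3 -m pendant '[8,0,-12,0,0, 8,0,-12,0,0, 8,0,-12,0,0, 8,0,-12,0,0, 8,0,-12,0,0, 8,0,-12,0,0, 8,0,0,0,0]'
python3 - <<'E'
from h import *
go(.5993,-.204,.26,-20.8)
p,d=viewer.grab_frame("wrist");cv2.imwrite('pics/w3.png',p[:,:,::-1])
E
```

```text
clock: 6.3
tcp_pos: [0.4391, 0.1107, 0.1787]
orientation: [1.178, 1.23, -1.178]
contact_force: [0.3, 0.5, -1.9]
grip_width: 0.0169
axes x [-0.001  0.    -1.   ] y [ 0.999  0.042 -0.001] z [ 0.042 -0.999 -0.   ]
tcp [0.4391 0.1107 0.1787] jaw yaw 2.43 shift [-81.5 146.6 321.2] turn about x 0.4055 F [ 0.28  0.45 -1.86] w 0.0169 t 6.3 q7 -0.24
```

View pics/w3.png

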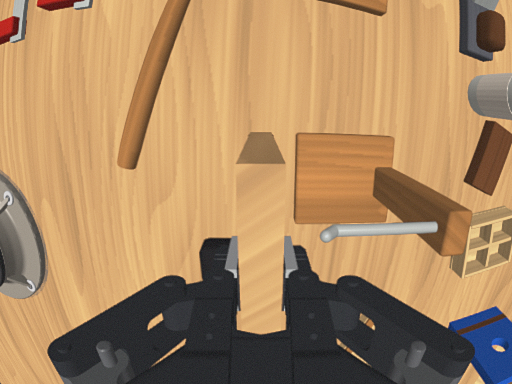

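```bash
python3 -m pendant '[8,-25,0,0,0, 8,-25,0,0,0, 8,-25,0,0,0, 8,-25,0,0,0, 8,0,17.4,32,0, 8,0,17.4,32,0, 8,0,17.4,32,0, 8,0,17.4,32,0, 8,0,17.4,32,0, 8,0,17.4,32,0, 8,0,17.4,32,0, 8,0,17.4,32,0, 8,0,17.4,32,0, 8,0,17.4,32,0, 8,0,0,0,0.1, 8,0,0,0,0.1, 8,0,0,0,0.1, 8,0,0,0,0.106, 8,0,0,0,0]'
python3 - <<'E'
from h import *
go(.6261,-.2019,.28,-20.8)
p,d=viewer.grab_frame("wrist");cv2.imwrite('pics/w4.png',p[:,:,::-1])
P=wcloud(d);print("fence",rect(box(P,(.5,-.38,.149),(.7,-.23,.162))))
p,d=viewer.grab_frame("scene");cv2.imwrite('pics/s4.png',cv2.resize(p[130:340,60:260,::-1],None,fx=2.8,fy=2.8));P=cloud("scene",d);P=np.where((d>0)[...,None],P,9)
print("fence",rect(box(P,(.5,-.38,.149),(.7,-.22,.162))))
E
```

```text
clock: 8.72
tcp_pos: [0.6278, -0.2017, 0.2783]
orientation: [1.471, 1.015, -1.472]
contact_force: [-0.1, -0.9, -2.7]
grip_width: 0.0172
axes x [-0.    -0.001 -1.   ] y [ 0.935 -0.355 -0.   ] z [-0.355 -0.935  0.001]
tcp [ 0.6278 -0.2017  0.2783] jaw yaw -20.78 shift [-1.7 -1.5  0.8] turn about x 0.0003 F [-0.13 -0.94 -2.69] w 0.0172 t 8.72 q7 0.13
fence n336 c [ 596.9 -276.1] size [ 18.3 124.7] ang 69.3 mean [ 588.8 -270.8  154.1]
fence n363 c [ 598.4 -275.5] size [ 18.  125.3] ang 69.9 mean [ 603.3 -276.9  154. ]
```

View pics/w4.png

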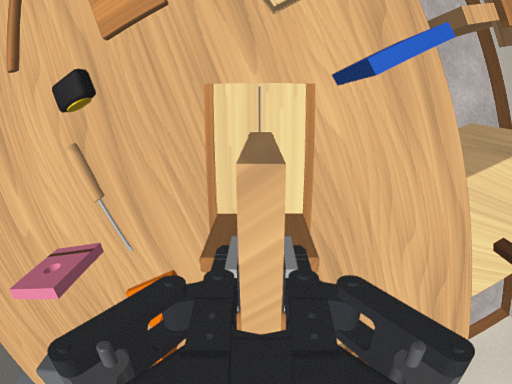

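View pics/s4.png

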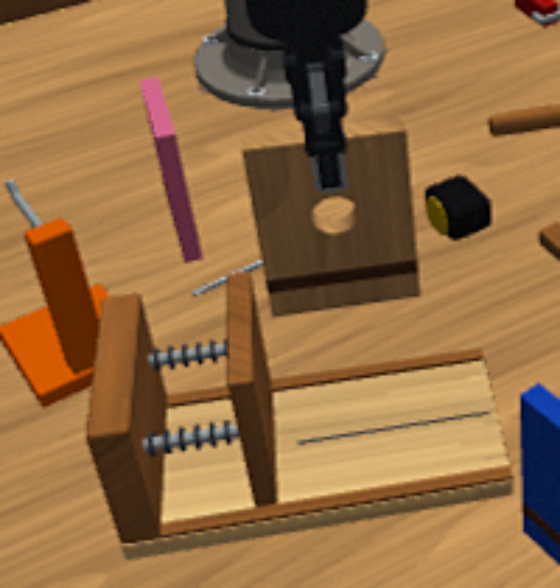

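Wrist view: the panel (col 261) is lined up with the jig's middle line (col 259). Scene view: the panel hangs free above the base. Next I'll measure its tilt and lower-edge height in the gripper.

```bash
cat >> h.py <<'E'
def panel():
    o=r.get_obs();M=R.from_rotvec(o["orientation"]).as_matrix()
    p,d=viewer.grab_frame("scene");P=cloud("scene",d)
    Q=(P-o["tcp_pos"]);jy=np.array([.935,-.355,0]);jx=np.array([-.355,-.935,0])
    a,b,z=Q@jx,Q@jy,P[...,2]
    m=(d>0)&(abs(a)<.085)&(abs(b)<.016)&(z>o["tcp_pos"][2]-.16)&(z<o["tcp_pos"][2]-.005)
    m=cv2.morphologyEx(m.astype(np.uint8),cv2.MORPH_OPEN,np.ones((3,3),np.uint8))>0
    S=np.stack([a[m],z[m]],-1)*1000
    print("n",m.sum(),"rect in (jig x rel tcp, z)",cv2.minAreaRect(S.astype(np.float32)),"b mean mm",(b[m].mean()*1000).round(1))
    print("zmin pct",np.percentile(S[:,1],[.3,1,3]).round(1),"normal tilt",np.polyfit(z[m],b[m],1)[0].round(3))
    low=[S[(S[:,0]>x0)&(S[:,0]<x0+10),1].min() for x0 in range(-50,50,10)];print("low edge",np.round(low,1))
    lr=[(S[(S[:,1]>z0)&(S[:,1]<z0+10),0].min(),S[(S[:,1]>z0)&(S[:,1]<z0+10),0].max()) for z0 in range(int(S[:,1].min())+8,int(S[:,1].max())-10,10)];print("sides",np.round(lr,1).tolist())
E
python3 -c "
from h import *
panel()"
```

```text
n 2294 rect in (jig x rel tcp, z) ((14.176006317138672, 202.40818786621094), (140.45506286621094, 142.06594848632812), 0.007766575552523136) b mean mm 8.4
zmin pct [148.6 153.2 155.2] normal tilt 0.015
low edge [164.9 164.7 166.6 165.  166.9 166.7 166.  165.3 166.3 164.8]
sides [[70.5, 70.8], [70.4, 84.4], [-54.1, 52.0], [-54.7, 53.7], [-55.1, 53.7], [-56.1, 52.8], [-54.5, 52.9], [-55.1, 54.0], [-55.9, 53.8], [-54.7, 53.2], [-55.0, 53.9], [-56.0, 53.8], [-54.4, 53.8]]
```

```bash
python3 -m pendant '[8,0,-2,0,0, 8,28,0,0,0, 8,28,0,0,0, 8,28,0,0,0, 8,28,0,0,0, 8,12,0,0,0, 8,12,0,0,0, 8,9,0,0,0, 8,0,0,0,0, 8,0,0,0,0]'
python3 -c "
from h import *
go(.6254,-.2023,.132,-20.6);panel()"
```

```text
clock: 10.12
tcp_pos: [0.6259, -0.2012, 0.1343]
orientation: [1.473, 1.014, -1.471]
contact_force: [0.8, -0.6, -1.9]
grip_width: 0.0167
axes x [ 0.001 -0.    -1.   ] y [ 0.934 -0.356  0.001] z [-0.356 -0.934 -0.   ]
tcp [ 0.6259 -0.2012  0.1343] jaw yaw -20.86 shift [ 2.3 -0.1  1.2] turn about x -0.0045 F [ 0.77 -0.62 -1.88] w 0.0167 t 10.12 q7 0.21
n 2033 rect in (jig x rel tcp, z) ((-7.295005798339844, 71.2410659790039), (155.29171752929688, 116.07227325439453), 0.16337081789970398) b mean mm 8.1
zmin pct [14.4 15.3 16.3] normal tilt 0.021
low edge [15.9 13.6 15.1 16.2 14.2 14.4 14.4 15.5 14.5 15.4]
sides [[-73.4, 70.5], [-55.0, 53.5], [-55.4, 52.9], [-56.0, 53.7], [-54.6, 52.4], [-55.6, 53.5], [-56.1, 53.7], [-56.0, 52.9], [-54.7, 53.6], [-55.5, 52.5]]
```

```bash
python3 -m pendant '[8,1.5,0,6,-0.004, 8,0,0,6,0, 8,0,0,5,0, 8,0,0,4,0, 8,0,0,4,0, 8,0,0,0,0, 8,0,0,0,0]'
python3 -c "
from h import *
go(.6254,-.2023,.132,-20.6);print('push',-r.get_obs()['contact_force']@np.array([-.355,-.935,0]))"
```

```text
clock: 11.05
tcp_pos: [0.6169, -0.2237, 0.1322]
orientation: [1.469, 1.018, -1.469]
contact_force: [0.3, 3.8, -0.4]
grip_width: 0.0171
axes x [ 0.     0.001 -1.   ] y [ 0.936 -0.352 -0.   ] z [-0.352 -0.936 -0.001]
tcp [ 0.6169 -0.2237  0.1322] jaw yaw -20.59 shift [  0.2   0.4 -23. ] turn about x 0.0002 F [ 0.28  3.79 -0.38] w 0.0171 t 11.05 q7 0.25
push 3.6420726990402517
```

```bash
python3 -m pendant '[8,0,0,3,0, 8,0,0,3,0, 8,0,0,3,0, 8,0,0,3,0, 8,0,0,0,0, 8,0,0,0,0, 8,0,0,0,0]'
python3 -c "
from h import *
go(.6254,-.2023,.132,-20.6);print('push',-r.get_obs()['contact_force']@np.array([-.355,-.935,0]));panel()
p,d=viewer.grab_frame('scene');cv2.imwrite('pics/s5.png',cv2.resize(p[130:340,60:260,::-1],None,fx=2.8,fy=2.8));P=cloud('scene',d);P=np.where((d>0)[...,None],P,9)
print('fence',rect(box(P,(.5,-.4,.149),(.68,-.26,.160))))
"
```

```text
clock: 11.92
tcp_pos: [0.6135, -0.233, 0.1322]
orientation: [1.47, 1.02, -1.466]
contact_force: [0.7, 8.5, 1.7]
grip_width: 0.017
axes x [ 0.001  0.003 -1.   ] y [ 0.937 -0.35  -0.   ] z [-0.35  -0.937 -0.003]
tcp [ 0.6135 -0.233   0.1322] jaw yaw -20.51 shift [  0.3   0.4 -32.9] turn about x 0.0016 F [0.68 8.53 1.68] w 0.017 t 11.93 q7 0.27
push 8.21333887156905
n 1944 rect in (jig x rel tcp, z) ((-15.480255126953125, 70.46052551269531), (113.54910278320312, 138.89500427246094), 89.94915008544922) b mean mm 8.3
zmin pct [14.6 15.4 16.5] normal tilt 0.013
low edge [14.5 15.3 15.  15.4 13.7 15.2 13.7 15.7 15.5 16.4]
sides [[-62.4, 53.8], [-54.9, 53.3], [-55.7, 53.9], [-56.2, 54.0], [-55.3, 53.4], [-56.0, 53.9], [-56.2, 54.0], [-55.4, 54.0], [-56.1, 53.9], [-55.0, 53.8]]
fence n413 c [ 598.6 -279.1] size [ 44.9 124.7] ang 69.6 mean [ 599.2 -291.1  154.1]
```

View pics/s5.png

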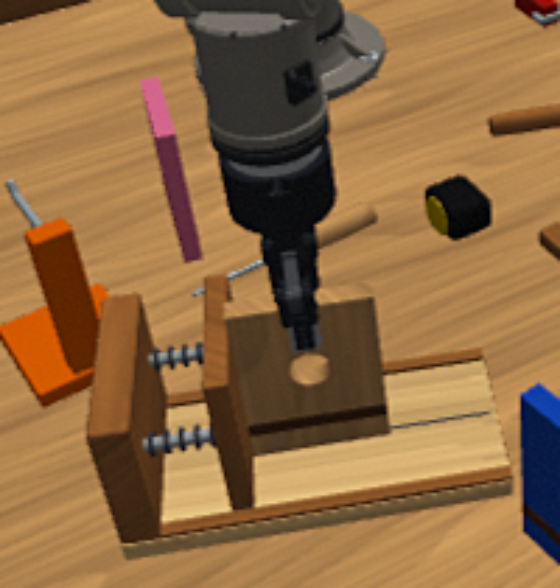

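The picture shows the panel standing square on the middle line with its edge flat on the fence, and the fence pushed in with a clear gap to the block. I'll add 2 mm of push, relieve the foot slightly, and hold.

```bash
python3 -m pendant '[8,-0.5,0,1,0, 8,-0.5,0,1,0, 8,0,0,0,0, 8,0,0,0,0, 8,0,0,0,0, 8,0,0,0,0, 8,0,0,0,0, 8,0,0,0,0, 8,0,0,0,0, 8,0,0,0,0, 8,0,0,0,0, 8,0,0,0,0, 8,0,0,0,0, 8,0,0,0,0, 8,0,0,0,0, 8,0,0,0,0, 8,0,0,0,0, 8,0,0,0,0, 8,0,0,0,0, 8,0,0,0,0]'
python3 -c "
from h import *
go(.6254,-.2023,.132,-20.6);panel()
for i in range(3):
    p,d=viewer.grab_frame('scene');o=r.get_obs();print('push',-o['contact_force']@np.array([-.355,-.935,0]),o['contact_force'].round(2),abs(o['qvel']).max())
P=cloud('scene',d);P=np.where((d>0)[...,None],P,9)
jx=np.array([-.355,-.935,0]);Q=box(P,(.5,-.4,.149),(.68,-.26,.158));s=(Q-[.5976,-.2758,0])@jx*1000;t=(Q-[.5976,-.2758,0])@np.array([.935,-.355,0])*1000
s=s[(t>15)&(t<62)];print('fence top s range, rest centre=0',np.percentile(s,[1,10,50,90,99]).round(1))
print('lateral mm',(o['tcp_pos']-[.5976,-.2758,0])@np.array([.935,-.355,0])*1000)
"
```

```text
clock: 14.52
tcp_pos: [0.6129, -0.2342, 0.1324]
orientation: [1.47, 1.021, -1.466]
contact_force: [3.4, 7.1, -3.4]
grip_width: 0.0171
axes x [ 0.     0.004 -1.   ] y [ 0.937 -0.35  -0.001] z [-0.35  -0.937 -0.004]
tcp [ 0.6129 -0.2342  0.1324] jaw yaw -20.47 shift [  0.6   0.6 -34.2] turn about x 0.0023 F [ 3.42  7.08 -3.35] w 0.0171 t 14.53 q7 0.27
n 1966 rect in (jig x rel tcp, z) ((-15.37887954711914, 70.53999328613281), (113.57759094238281, 138.78147888183594), 89.94145965576172) b mean mm 8.3
zmin pct [14.9 15.5 16.3] normal tilt 0.012
low edge [16.  15.  16.7 13.7 15.6 15.9 15.4 15.5 15.  15.1]
sides [[-74.0, 53.1], [-56.2, 53.8], [-56.7, 54.0], [-55.8, 53.0], [-56.3, 53.6], [-56.5, 53.8], [-55.9, 53.4], [-56.4, 53.6], [-55.2, 53.8], [-56.2, 52.9]]
push 8.340353460872734 [ 2.8   7.86 -3.92] 0.0015648974711478696
push 9.893254381439794 [ 4.11  9.02 -3.4 ] 0.0021357560905350434
push 9.445583531758388 [ 3.45  8.79 -3.64] 0.0015461116125197807
fence top s range, rest centre=0 [ 9.2 10.7 18.4 25.9 26.7]
lateral mm -0.4511787748669397
```

```bash
python3 -m pendant '[8,0,0,1.5,0, 8,0,0,0,0, 8,0,0,0,0, 8,0,0,0,0, 8,0,0,0,0, 8,0,0,0,0, 8,0,0,0,0, 8,0,0,0,0, 8,0,0,0,0, 8,0,0,0,0, 8,0,0,0,0, 8,0,0,0,0, 8,0,0,0,0, 8,0,0,0,0, 8,0,0,0,0, 8,0,0,0,0, 8,0,0,0,0, 8,0,0,0,0]'
python3 -c "
from h import *
go(.6254,-.2023,.132,-20.6);panel()
o=r.get_obs();print('push',-o['contact_force']@np.array([-.355,-.935,0]),abs(o['qvel']).max())
print(r.hand_in())"
```

```text
clock: 16.98
tcp_pos: [0.6125, -0.2352, 0.1324]
orientation: [1.47, 1.022, -1.466]
contact_force: [2.5, 9.2, -3.7]
grip_width: 0.0169
axes x [ 0.     0.004 -1.   ] y [ 0.937 -0.349 -0.001] z [-0.349 -0.937 -0.004]
tcp [ 0.6125 -0.2352  0.1324] jaw yaw -20.46 shift [  0.5   0.6 -35.4] turn about x 0.0025 F [ 2.51  9.17 -3.67] w 0.0169 t 16.98 q7 0.27
n 1962 rect in (jig x rel tcp, z) ((-15.458000183105469, 69.98933410644531), (139.00881958007812, 113.89669799804688), 0.262376993894577) b mean mm 8.5
zmin pct [14.3 15.6 16.4] normal tilt 0.008
low edge [16.  14.3 14.3 13.1 15.5 15.6 13.4 15.  15.  14.4]
sides [[-56.9, 53.9], [-55.2, 54.0], [-55.9, 53.7], [-56.7, 53.9], [-55.5, 53.1], [-56.6, 53.7], [-54.9, 54.0], [-55.7, 53.7], [-56.2, 53.3], [-55.3, 53.7]]
push 9.398651932761819 0.0012957087717759316
the job is handed in; nothing more can be done
None
```

I lifted the wooden panel off peg stand A and stood it on the jig. It is still gripped and pressed against the fence, and I handed the job in at about 17 s with no verdict reported.

**Push:** The wrist force read about 9.4 N at the end. The fence was about 18 mm in before a last 1.5 mm of push. It was held steady at about 9 N for over 2 s before that push and for over 2 s after it. I never came near the end of the fence's travel.

**Position:** The panel is square to the fence within about 0.5° and upright within about 1°. It sits about 0.5 mm from the middle line, and the arm is not moving.

**Checks that disagreed:**
- **Foot height:** the arm's pose puts the panel's foot about 1–2 mm above the base, but the scene camera's depth read it about 3 mm lower. Both are inside the allowed band.
- **Force noise:** single force readings varied by about 1 N.

I kept clear of the push stick and the other things on the bench, and saw nothing moved in the pictures. I did not measure their positions again at the end.

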